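# Start the cure timer and hold the sherd mould shut

## Robot

A 6-joint arm with a two-finger parallel gripper is mounted at the origin on a cart in front of the work surface, level with it; the furniture and walls round the work are solid. World frame = base frame: x ahead of the robot, y to its left, z up, the work surface at z = 0. Lengths are in m, angles in degrees, forces in N, time in s.
With the tool pointing down it reaches from about 0.4 to 0.825 m from the base axis. Payload 7 kg.
Tool frame: the origin (TCP) lies midway between the tips of the shut fingers; the grasp point (between the pads) lies 19 mm behind it; z points along the fingers, y is the direction in which the jaws open and shut (so a half turn about z gives the same grasp; the last joint's range is limited). The gripper opens to 88 mm and grips with 3 to 60 N. Pads are 19 mm wide; open, the fingers measure 130 mm over their backs; the gripper's body (78 mm by 193 mm) begins 47 mm behind the grasp point.
Start: joints at [92.023, 20.546, 0.682, 0, -70.136, -16.507], TCP at [0.169, 0.654, 0.227] pointing down, gripper open.
Joint ranges: [-176.03, 176.03], [-82.01, 121.73], [-58.28, 71.71], [-173.87, 95.51], [-174.79, -0.11], [-173.66, 173.66]. Speed limits (degrees/s): [136.94, 136.94, 172.46, 180, 180, 180].

## Interface

Orientations are given as [roll, pitch, yaw] about the fixed x, y, z axes, in that order (R = Rz(yaw) Ry(pitch) Rx(roll)).
In Python, from plant import sensors, cams, job gives the robot as it stands.
- The arm moves only by the tool move_arm, never from a script. Its argument "commands" is a list of rows, each a list of 7 numbers: the finger opening in cm, from 0 to 8.76, then the shift along the tool's x, y, z in cm, then the turn, a rotation vector about the tool's x, y, z in rad. In form: [[hand, x, y, z, wx, wy, wz], ...]. A call has exactly 8 rows; each row is the pose to reach, as a shift and turn from the pose commanded when the call began, along the tool's axes at that moment; what a row does not reach only later rows make up. A row lasts 1/8 s, in which the tool goes at most 62.5 mm and 10.7 degrees, less where a joint would pass 70% of its speed; a pose out of reach is approached as far as the arm can. A call with a gripper value outside its range is refused whole. The fingers move at their own pace and stop on an object; the grip force is fixed at half the most. Time passes only in rows, so rows that repeat a pose let the fingers close, or fill a call up. It gives the time, the measured TCP pose, the force and the opening at its end, in the units of the state.
- sensors.get_obs(): the state, without advancing time (a new reading comes with each control period).
- cams.snapshot(name): name is "side" or "top"; returns a dict with "frame" (420x560x3 uint8, red, green, blue), "camera_matrix" (3x3 intrinsics, pixels), "dist_coeffs" ([k1, k2, p1, p2, k3] as OpenCV has them; the pictures are not rectified), "R" (3x3) and "t" (3): a world point X has camera coordinates R X + t. Camera axes: x right, y down, z forward; pixel columns grow to the right and rows downward; lengths in m; the calibration is good to about 2 mm. A picture is of the moment at which its call begins. There is no depth.
- job.close_job(): hands the job in, once; it reports no verdict.
The state is a dict: "clock": time; "joint_pos": joint angles; "qvel": joint speeds; "tau": joint torques, N m; "tool_pos": TCP position; "orientation": TCP orientation; "force": force on the tool from outside, world axes, zero at the start; "moment": the same for the moment, N m; "opening": finger opening in m.
Only numpy, scipy, OpenCV 4.12 (cv2) and the standard library are available. Lean on these libraries where they do the work, as an engineer would, in place of code of your own. Each camera call takes 0.05 s, during which the arm holds its last target.

## Task

On the bench timer press the white key, then the yellow, then the green, each fully down and one at a time, and never the red one. Then lift the upper mould half by its black grip, set it on the two dowels of the lower half, with the two orange dots at the same end, and press it down flush against the spring pins. Finish while still holding the closed mould pressed with the gripper; leave the other things on the table where they are.

Things in the scene. Friction and masses are not known exactly. Their poses are not given: they have to be found in the camera images.
- top_grip (a point): Centre of the black grip rib of the upper mould half (see mould_top): 64 mm long along x, 26 mm thick along y, 42 mm high; point 49 mm above the plate's underside, 21 mm above the plate's top, 21 mm below the rib's top. Axes are the plate's, z up. To be pinched across y.
- base_face (a point): Centre of the lower half's flat upper face, 40 mm above the table, axes as mould_base, z up. Mould closed: top_grip lies 49 mm above this point, axes parallel, x to x.
- timer: Grey bench timer, fixed, 175 (x) x 140 (y) x 26 mm with a dark display strip (29 mm high) along its +x end; origin at the table, midway among the four keys, 70 mm from the -x edge. The keys sit in a square, 62 mm apart, in any order of colours.
- key_white_top (a point): Centre of the top of the white key (clear) while not pressed: a round spring key of 28 mm diameter in a black collar of 44 mm, top 48 mm above the table and 10 mm above its collar; pressed straight down.
- key_white (a joint): Travel of the white key: 0 up, 0.006 m fully down (5 N; about 1.5 N starts it); springs back.
- key_yellow_top (a point): Centre of the top of the yellow key (time) while not pressed: a round spring key of 28 mm diameter in a black collar of 44 mm, top 48 mm above the table and 10 mm above its collar; pressed straight down.
- key_yellow (a joint): Travel of the yellow key: 0 up, 0.006 m fully down (5 N; about 1.5 N starts it); springs back.
- key_green_top (a point): Centre of the top of the green key (start) while not pressed: a round spring key of 28 mm diameter in a black collar of 44 mm, top 48 mm above the table and 10 mm above its collar; pressed straight down.
- key_green (a joint): Travel of the green key: 0 up, 0.006 m fully down (5 N; about 1.5 N starts it); springs back.
- key_red_top (a point): Centre of the top of the red key (stop; to be left alone) while not pressed: a round spring key of 28 mm diameter in a black collar of 44 mm, top 48 mm above the table and 10 mm above its collar; pressed straight down.
- key_red (a joint): Travel of the red key: 0 up, 0.006 m fully down (5 N; about 1.5 N starts it); springs back.
- tape_roll_mid (a point): Bystander, to be left alone: roll of beige masking tape lying flat, 104 mm across, 25 mm high; the point is at its centre.
- dish_mid (a point): Bystander, to be left alone: shallow clear petri dish with clay flakes, 60 mm across, 13 mm high; the point is at its centre.
- amber_mid (a point): Bystander, to be left alone: amber bottle, 61 mm across, 122 mm high; the point is at its centre.
- blower_mid (a point): Bystander, to be left alone: dark red rubber dust blower standing upright, 62 mm across, 172 mm high; the point is at its centre.
- foam_a_mid (a point): Bystander, to be left alone: grey-white foam block, 45 x 70 x 31 mm; the point is at its centre.
- foam_b_mid (a point): Bystander, to be left alone: smaller grey-white foam block, 40 x 55 x 28 mm; the point is at its centre.
- mould_top: Loose upper mould half, about 0.35 kg: aluminium plate 140 (x) x 90 (y) x 28 mm (z) lying flat, black rib on top; origin at the centre of its underside. Two through holes, 14 mm diameter, chamfered, at (x, y) = (-54, +28) and (+54, -14) mm take the dowels; fits one way round only. Orange dot on its top by the -x end.
- mould_base: Lower mould half, fixed: aluminium block 140 (x) x 90 (y), its flat face 40 mm up, on a dark flange 200 x 124 x 12 mm; origin at the table. Two brass dowels, 12 mm diameter, stand 24 mm above the face at (x, y) = (-54, +28) and (+54, -14) mm, top 4 mm tapered. Orange dot on the flange at the -x end. A sherd lies in the middle pocket, clear of the upper half.
- pin0 (a joint): Steel spring pin, 10 mm diameter, in the lower half at (x, y) = (-54, -28) mm: 0 = up, 6 mm above the face; 0.006 m = flush. The two pins lift the upper half 6 mm while it is not pressed; pushing both flush takes about 15 N in all, less the upper half's weight.
- pin1 (a joint): The other spring pin, at (x, y) = (+54, +28) mm of mould_base, as pin0.

How it is judged (in metres and radians):
On the way, in this order (a step that is already met when the one before it is completed fails the run):
1. the white key is pressed down, the others up (value of joint key_white above 0.0045 m and value of joint each of key_yellow, key_green, key_red below 0.002 m), for 0.05 s.
2. the yellow key is pressed down, the others up (value of joint key_yellow above 0.0045 m and value of joint each of key_white, key_green, key_red below 0.002 m), for 0.05 s.
3. the green key is pressed down, the others up (value of joint key_green above 0.0045 m and value of joint each of key_white, key_yellow, key_red below 0.002 m), for 0.05 s.
4. the upper mould half is lifted off the table, all keys up (height (world z) of top_grip above 0.105 m and value of joint each of key_white, key_yellow, key_green, key_red below 0.002 m), for 0.1 s.
At the end, for the whole second after the job is handed in: The upper half sits on both dowels, centred within 4 mm, parallel within 0.05 rad, its faces closed to within 2.2 mm against the spring pins, the gripper still holding it pressed (over 3 N of finger contact), all keys up (horizontal distance between top_grip and base_face below 0.004 m and z of top_grip in the frame of base_face between 0.046 and 0.0512 m and angle between the x axis of top_grip and the x axis of base_face, either way round below 0.05 rad and angle between the z axis of top_grip and the z axis of base_face, either way round below 0.03 rad and contact force between the fingers and mould_top above 3 N and value of joint each of key_white, key_yellow, key_green, key_red below 0.002 m); the arm keeps its last pose, push and grip.
It fails at once if the red key is pressed (value of joint key_red above 0.003 m).
It fails at once if a bystander is moved by more than 30 mm (distance of any of tape_roll_mid, dish_mid, amber_mid, blower_mid, foam_a_mid, foam_b_mid from where it was at the start of the episode above 0.03 m).
It also fails if it takes over 51 s, if anything falls off the work surface, if the arm or the gripper's body presses on something with over 40 N, if the wrist force passes 120 N, or if a joint passes its speed limit or range.

## Working session

There is one attempt and no reset: what is moved stays moved. The work goes in short steps, Python scripts to look and compute and a tool call to move; the robot and the scene stay as the last step left them, time stands still between calls to the robot, and variables do not carry over. Pictures are saved under pics/ and viewed, and the job is handed in when it is done.

Besides the shell and the picture viewer there is one more tool, called after "Emit:" by a JSON object that holds its "method" and its "body". move_arm: Moves the arm, as the interface text tells. Its arguments: {"type":"object","properties":{"commands":{"type":"array"}},"required":["commands"]}

```bash
ls; mkdir -p pics
cat > h.py <<'E'
import numpy as np, cv2, pickle
def snap(name,fn):
    from plant import cams
    s=cams.snapshot(name); cv2.imwrite(f'pics/{fn}.png',s['frame'][:,:,::-1]); pickle.dump(s,open(f'pics/{fn}.pkl','wb')); return s
def load(fn): return pickle.load(open(f'pics/{fn}.pkl','rb'))
def ray(s,px):
    p=cv2.undistortPoints(np.array(px,float).reshape(-1,1,2),np.array(s['camera_matrix']),np.array(s['dist_coeffs'])).reshape(-1,2)
    R=np.array(s['R']);t=np.array(s['t']).ravel()
    d=np.c_[p,np.ones(len(p))]@R
    return -R.T@t,d
def plane(s,px,z):
    c,d=ray(s,px); return c+d*((z-c[2])/d[:,2])[:,None]
def tri(s1,p1,s2,p2):
    c1,d1=ray(s1,p1);c2,d2=ray(s2,p2);out=[]
    for a,b in zip(d1,d2):
        k=np.linalg.lstsq(np.c_[a,-b],c2-c1,rcond=None)[0]
        A=c1+a*k[0];B=c2+b*k[1]; out.append(np.r_[(A+B)/2,np.linalg.norm(A-B)])
    return np.array(out)
E
python3 - <<'E'
from h import *
from plant import sensors
for n in ('top','side'):
    s=snap(n,n+'0'); print(n, -np.array(s['R']).T@np.array(s['t']).ravel(), np.array(s['R'])[2])
print(sensors.get_obs())
E
```

```text
pics
top [ 0.34969699 -0.04675337  1.20895454] [ 0.14759385 -0.01274566 -0.98896593]
side [0.56798024 1.14572282 1.19673968] [-0.01879903 -0.73100455 -0.68211359]
{'clock': 0.1, 'joint_pos': array([ 9.20234470e+01,  2.05878300e+01,  6.40156689e-01, -1.61300139e-02,
       -7.01363547e+01, -1.65080776e+01]), 'qvel': array([ 0.01614102, -0.12180955,  0.12582816,  0.12994055, -0.02038945,
        0.02872807]), 'tau': array([-9.91675188e-04, -5.84158945e+01,  2.93745804e+01,  7.01538876e+00,
        1.01248483e-02, -5.96942732e-05]), 'tool_pos': array([0.1687442 , 0.65312696, 0.22572441]), 'orientation': array([ 1.79915127e+02, -9.33951550e-03, -1.44901156e+01]), 'force': array([ 0.02897054, -0.300142  ,  0.91042777]), 'moment': array([ 0.0401893 ,  0.0266237 , -0.01318782]), 'opening': 0.08799681311099848}
```

View pics/top0.png

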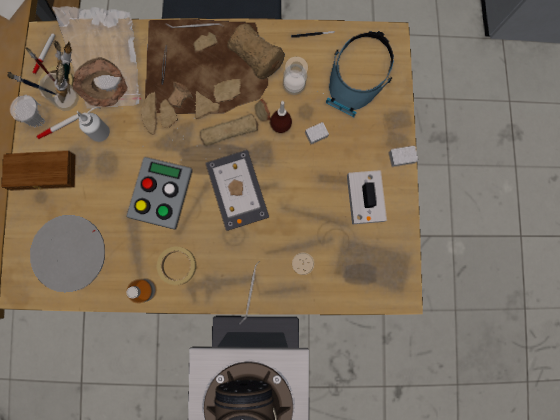

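View pics/side0.png

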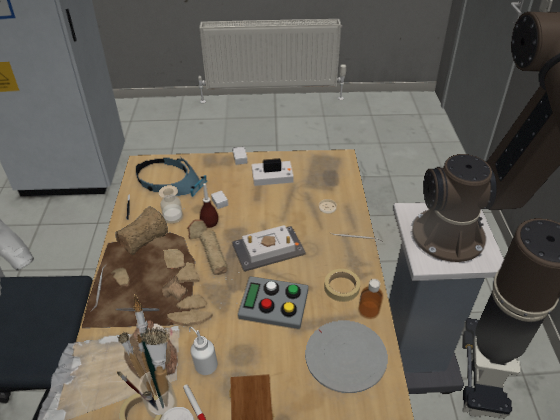

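Run:
```python
from h import *
for n in ('top0','side0'):
    s=load(n)
    P=np.array([[0,0,0],[.169,.654,.227],[0.5,0,0],[.5,.3,0],[.5,-.3,0]],float)
    print(n,cv2.projectPoints(P,cv2.Rodrigues(np.array(s['R']))[0],np.array(s['t']),np.array(s['camera_matrix']),np.array(s['dist_coeffs']))[0].reshape(-1,2).round(0).tolist())
    f=cv2.resize(s['frame'][:,:,::-1],None,fx=4,fy=4,interpolation=cv2.INTER_CUBIC)
    b={'top0':[(120,145,300,235),(300,145,420,235)],'side0':[(230,215,320,330),(220,140,310,195)]}[n]
    for i,(x0,y0,x1,y1) in enumerate(b): cv2.imwrite(f'pics/{n}c{i}.png',f[y0*4:y1*4,x0*4:x1*4])
```

```text
top0 [[248.0, 405.0], [-43.0, 347.0], [250.0, 217.0], [142.0, 216.0], [359.0, 218.0]]
side0 [[448.0, 234.0], [473.0, 389.0], [292.0, 239.0], [298.0, 317.0], [288.0, 178.0]]
```

View pics/top0c0.png

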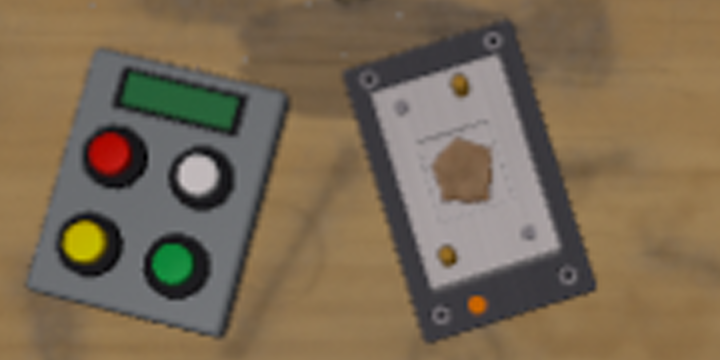

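View pics/top0c1.png

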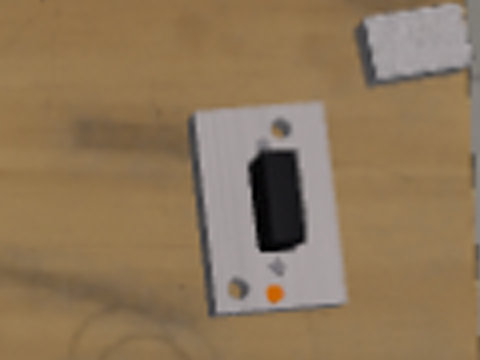

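View pics/side0c0.png

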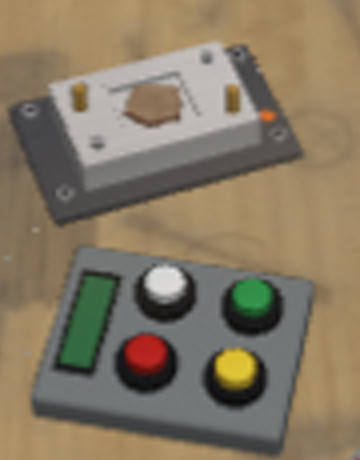

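View pics/side0c1.png

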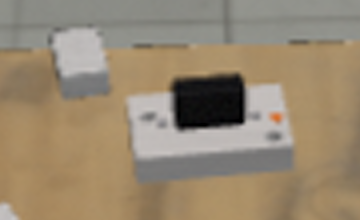

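```bash
cat > m.py <<'E'
from h import *
def masks(s):
    hsv=cv2.cvtColor(s['frame'],cv2.COLOR_RGB2HSV); H,S,V=[hsv[...,i].astype(int) for i in range(3)]
    return H,S,V
def blob(m,box):
    x0,y0,x1,y1=box; k=np.zeros_like(m,np.uint8); k[y0:y1,x0:x1]=m[y0:y1,x0:x1]
    n,l,st,c=cv2.connectedComponentsWithStats(k.astype(np.uint8)); i=1+np.argmax(st[1:,4]); return c[i],st[i],l==i
E
python3 - <<'E'
from m import *
T,S=load('top0'),load('side0'); res={}
for n,s,box in(('T',T,(120,145,200,235)),('S',S,(230,270,320,330))):
    H,Sa,V=masks(s)
    for k,m in dict(red=((H<8)|(H>172))&(Sa>150)&(V>90),yellow=(H>20)&(H<35)&(Sa>150)&(V>110),green=(H>50)&(H<75)&(Sa>140)&(V>90),white=(Sa<40)&(V>165)).items():
        c,st,l=blob(m,box); print(n,k,c.round(2),st)
        res[n,k]=c
ks=['red','yellow','green','white']
t=[res['T',k] for k in ks]; sd=[res['S',k] for k in ks]
print(tri(T,t,S,sd).round(4)); print(plane(T,t,.046).round(4)); print(plane(S,sd,.046).round(4))
# orange
for n,s,bs in(('T',T,[(230,210,250,230),(360,210,380,225)]),('S',S,[(285,235,305,250),(280,160,300,180)])):
    H,Sa,V=masks(s); 
    for i,b in enumerate(bs):
        c,st,l=blob((H>5)&(H<18)&(Sa>180)&(V>140),b); res[n,i]=c; print(c.round(2),st)
print(tri(T,[res['T',0],res['T',1]],S,[res['S',0],res['S',1]]).round(4))
# bright plates
for n,s,bs in(('T',T,[(205,150,270,232),(340,165,392,228)]),('S',S,[(240,220,300,265),(245,155,300,190)])):
    H,Sa,V=masks(s)
    for i,b in enumerate(bs):
        m=(Sa<35)&(V>140); c,st,l=blob(m,b)
        cn=max(cv2.findContours(l.astype(np.uint8),0,2)[0],key=cv2.contourArea)
        h=cv2.convexHull(cn); print(n,i,st,cv2.minAreaRect(h),cv2.approxPolyDP(h,3,True).reshape(-1,2).tolist())
E
```

```text
T red [146.8  182.92] [142 178  11  11  85]
T yellow [140.5  204.88] [136 200  10  10  80]
T green [164.51 169.76] [151 164  28  12 165]
T white [168.79 188.11] [165 184   9   9  63]
S red [266.07 302.79] [261 299  11   9  75]
S yellow [288.52 306.48] [284 302  10  10  81]
S green [292.63 288.23] [288 285  10   8  60]
S white [270.75 284.79] [267 281   9   8  52]
[[5.858e-01 2.783e-01 4.210e-02 2.000e-04]
 [5.256e-01 2.926e-01 4.160e-02 4.000e-04]
 [5.626e-01 2.358e-01 7.430e-02 1.056e-01]
 [5.717e-01 2.175e-01 4.370e-02 3.000e-04]]
[[0.585  0.2772 0.046 ]
 [0.5251 0.2913 0.046 ]
 [0.6214 0.2308 0.046 ]
 [0.5712 0.217  0.046 ]]
[[0.5859 0.2812 0.046 ]
 [0.5256 0.2959 0.046 ]
 [0.5113 0.234  0.046 ]
 [0.5719 0.2193 0.046 ]]
[238.62 220.62] [237 219   4   4  13]
[368. 218.] [367 217   3   3   9]
[296.5 243.5] [296 243   2   2   4]
[289. 169.] [289 169   1   1   1]
[[ 0.489   0.0305  0.0105  0.0007]
 [ 0.4965 -0.3202  0.0264  0.0015]]
T 0 [ 214  159   46   58 1355] ((235.65599060058594, 187.4335479736328), (50.532657623291016, 33.03349685668945), 72.12130737304688) [[243, 159], [259, 206], [228, 216], [214, 168]]
T 1 [ 349  171   37   52 1180] ((367.02044677734375, 196.34381103515625), (51.12236022949219, 31.90371322631836), 83.41805267333984) [[379, 171], [385, 220], [354, 222], [349, 173]]
S 0 [242 226  53  31 779] ((267.95654296875, 240.338623046875), (22.097747802734375, 48.3922119140625), 74.93151092529297) [[294, 244], [251, 256], [242, 236], [284, 226]]
S 1 [252 161  41  19 414] ((271.82745361328125, 170.0150146484375), (15.853219032287598, 39.50310134887695), 85.03025817871094) [[289, 161], [292, 176], [253, 177], [252, 164]]
```

```bash
cat > q.py <<'E'
from m import *
def quad(s,box,thr,U=8):
    x0,y0,x1,y1=box; g=s['frame'][y0:y1,x0:x1].min(2).astype(np.float32)
    g=cv2.resize(g,None,fx=U,fy=U,interpolation=cv2.INTER_CUBIC)
    m=(g>thr).astype(np.uint8); n,l,st,c=cv2.connectedComponentsWithStats(m); i=1+np.argmax(st[1:,4])
    cn=max(cv2.findContours((l==i).astype(np.uint8),0,1)[0],key=cv2.contourArea).reshape(-1,2).astype(np.float32)
    P=(cn+.5)/U-.5+[x0,y0]
    h=cv2.convexHull(P.astype(np.float32))
    e=1.0
    while True:
        a=cv2.approxPolyDP(h,e,True).reshape(-1,2)
        if len(a)<=4: break
        e+=.25
    lines=[]
    for k in range(len(a)):
        p,q=a[k],a[(k+1)%len(a)]; d=(q-p)/np.linalg.norm(q-p); L=np.linalg.norm(q-p)
        u=(P-p)@d; w=(P-p)@np.array([-d[1],d[0]])
        sel=(u>.12*L)&(u<.88*L)&(abs(w)<1.6)
        vx,vy,cx,cy=cv2.fitLine(P[sel].astype(np.float32),cv2.DIST_HUBER,0,.01,.01).ravel(); lines.append((cx,cy,vx,vy))
    out=[]
    for k in range(len(a)):
        A,B=lines[k-1],lines[k]
        M=np.array([[A[2],-B[2]],[A[3],-B[3]]]); r=np.linalg.solve(M,[B[0]-A[0],B[1]-A[1]]); out.append([A[0]+r[0]*A[2],A[1]+r[0]*A[3]])
    return np.array(out)
E
python3 - <<'E'
from q import *
T,S=load('top0'),load('side0')
def rep(s,box,z,thr):
    c=quad(s,box,thr); X=plane(s,c,z); ctr=X.mean(0); L=[np.linalg.norm(X[i]-X[(i+1)%4])for i in range(4)]
    i=int(np.argmax(L)); v=X[(i+1)%4]-X[i]; v2=X[(i+2)%4]-X[(i+3)%4]; 
    f=lambda v:(np.degrees(np.arctan2(v[1],v[0]))+90)%180-90
    print(thr,ctr.round(4),np.round(L,4),round(f(v),2),round(f(v2),2)); return c,X
for thr in(125,140,155):
    print('base T',end=' ');c=rep(T,(205,152,270,225),.04,thr)
    print('top T',end=' ');c=rep(T,(338,165,395,228),.028,thr)
for thr in(125,140,155,170):
    print('base S',end=' ');c=rep(S,(232,220,310,265),.04,thr)
    print('top S',end=' ');c=rep(S,(240,158,302,190),.028,thr)
E
```

```text
base T 125 [0.5762 0.0377 0.04  ] [0.139  0.0888 0.1387 0.0882] 18.29 18.05
top T 125 [ 0.5571 -0.3194  0.028 ] [0.1395 0.0892 0.1394 0.0893] 5.2 5.27
base T 140 [0.5762 0.0377 0.04  ] [0.1374 0.0874 0.137  0.0863] 18.4 17.95
top T 140 [ 0.557  -0.3192  0.028 ] [0.1377 0.0874 0.1379 0.0877] 5.27 5.16
base T 155 [0.5547 0.0296 0.04  ] [0.0794 0.0768 0.0897 0.1017] 11.17 19.42
top T 155 [ 0.5571 -0.319   0.028 ] [0.136  0.0842 0.1328 0.0853] 5.25 5.75
base S 125 [0.5768 0.0407 0.04  ] [0.0948 0.1391 0.0928 0.1423] 18.17 17.38
top S 125 [ 0.5569 -0.316   0.028 ] [0.0947 0.1418 0.096  0.143 ] 5.18 5.71
base S 140 [0.5769 0.0403 0.04  ] [0.0915 0.1381 0.0902 0.1405] 18.19 17.67
top S 140 [ 0.557  -0.3165  0.028 ] [0.0911 0.1396 0.0919 0.1406] 5.0 5.32
base S 155 [0.577  0.0401 0.04  ] [0.089  0.1363 0.0876 0.1386] 18.27 17.72
top S 155 [ 0.5573 -0.3164  0.028 ] [0.0871 0.1377 0.0883 0.1381] 4.84 5.35
base S 170 [0.5769 0.04   0.04  ] [0.0864 0.1336 0.0844 0.1375] 18.45 17.65
top S 170 [ 0.5576 -0.3164  0.028 ] [0.0833 0.1348 0.0843 0.1359] 5.23 5.68
```

```bash
cat > d.py <<'E'
import sys
from h import *
from plant import sensors
from scipy.spatial.transform import Rotation as Ro
def delta(x,y,z,yaw=None):
    o=sensors.get_obs(); R=Ro.from_euler('xyz',o['orientation'],degrees=True)
    print('t',round(o['clock'],2),'pos',o['tool_pos'].round(4),'rpy',o['orientation'].round(2),'F',o['force'].round(2),'M',o['moment'].round(2),'op',round(o['opening'],4))
    print('cm',(R.inv().apply(np.array([x,y,z])-o['tool_pos'])*100).round(2))
    if yaw is not None: print('rotvec',(R.inv()*Ro.from_euler('xyz',[180,0,yaw],degrees=True)).as_rotvec().round(4))
if __name__=='__main__': delta(*[float(a) for a in sys.argv[1:]])
E
python3 d.py .5715 .2175 .10 -14.5
python3 - <<'E'
from q import *
T,S=load('top0'),load('side0')
for bt,bs in(((205,152,270,225),(232,220,310,265)),((338,165,395,228),(240,158,302,190))):
    a=quad(T,bt,132);b=quad(S,bs,140); XA=plane(T,a,.03);XB=plane(S,b,.03)
    idx=[np.argmin(np.linalg.norm(XB-x,axis=1)) for x in XA]; r=tri(T,a,S,b[idx]); print(r.round(4),r.mean(0).round(4))
E
```

```text
t 0.1 pos [0.1687 0.6531 0.2257] rpy [ 1.7992e+02 -1.0000e-02 -1.4490e+01] F [ 0.03 -0.3   0.91] M [ 0.04  0.03 -0.01] op 0.088
cm [49.89 32.08 12.63]
rotvec [ 0.0015 -0.0002  0.0002]
[[ 6.568e-01  1.780e-02  3.850e-02  1.400e-03]
 [ 5.242e-01 -2.570e-02  3.940e-02  5.000e-04]
 [ 4.972e-01  5.840e-02  3.560e-02  3.000e-04]
 [ 6.290e-01  1.012e-01  3.630e-02  3.000e-04]] [0.5768 0.0379 0.0374 0.0006]
[[ 0.631  -0.3576  0.0265  0.001 ]
 [ 0.4917 -0.3698  0.0269  0.001 ]
 [ 0.4837 -0.2822  0.0243  0.0014]
 [ 0.6227 -0.2695  0.024   0.0007]] [ 0.5573 -0.3198  0.0254  0.001 ]
```

Emit:
{"method": "move_arm", "body": {"commands": [[0, 5, 3.2, 0, 0, 0, 0], [0, 10, 6.4, 0, 0, 0, 0], [0, 15, 9.6, 0, 0, 0, 0], [0, 20, 12.8, 0, 0, 0, 0], [0, 25, 16, 0, 0, 0, 0], [0, 30, 19.2, 1, 0, 0, 0], [0, 35, 22.4, 2, 0, 0, 0], [0, 40, 25.6, 3, 0, 0, 0]]}}

```text
clock: 1.1
tool_pos: [0.493, 0.304, 0.1962]
orientation: [-180.0, 0.0, -14.5]
force: [1.0, 1.4, -0.0]
opening: 0.0134
```

```bash
python3 d.py .5715 .2175 .06 -14.5
```

```text
t 1.1 pos [0.493  0.304  0.1962] rpy [-1.800e+02  1.000e-02 -1.447e+01] F [ 1.04  1.42 -0.01] M [ 0.21 -0.1   0.  ] op 0.0134
cm [ 9.76  6.41 13.62]
rotvec [-0.      0.0001  0.0005]
```

Emit:
{"method": "move_arm", "body": {"commands": [[0, 4, 2.6, 4, 0, 0, 0], [0, 8, 5.2, 8, 0, 0, 0], [0, 9.8, 6.4, 11, 0, 0, 0], [0, 9.8, 6.4, 13.2, 0, 0, 0], [0, 9.8, 6.4, 13.2, 0, 0, 0], [0, 9.8, 6.4, 14.2, 0, 0, 0], [0, 9.8, 6.4, 15, 0, 0, 0], [0, 9.8, 6.4, 15, 0, 0, 0]]}}

```text
clock: 2.1
tool_pos: [0.5711, 0.2197, 0.0468]
orientation: [-180.0, -0.0, -14.4]
force: [-1.2, 1.9, 3.4]
opening: 0.0008
```

```bash
python3 d.py .5715 .2175 .041
python3 - <<'E'
from h import *
for n in('top','side'):
    s=snap(n,n+'1'); f=s['frame'][:,:,::-1]
    b=(110,135,280,240) if n=='top' else (220,200,330,330)
    cv2.imwrite(f'pics/{n}1c.png',cv2.resize(f[b[1]:b[3],b[0]:b[2]],None,fx=4,fy=4,interpolation=2))
E
```

```text
t 2.1 pos [0.5711 0.2197 0.0468] rpy [-1.7997e+02 -3.0000e-02 -1.4450e+01] F [-1.21  1.91  3.39] M [0.42 0.41 0.03] op 0.0008
cm [0.1  0.2  0.58]
```

View pics/side1c.png

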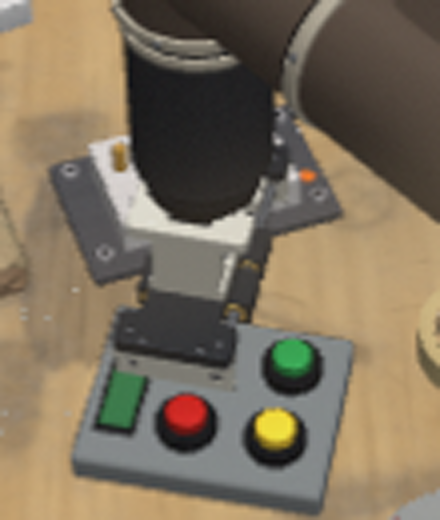

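View pics/top1c.png

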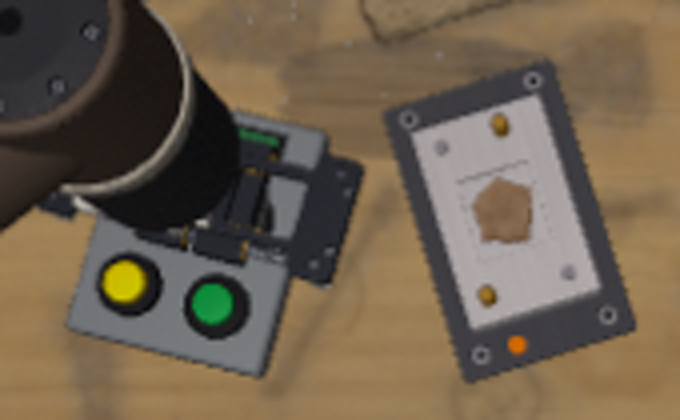

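Emit:
{"method": "move_arm", "body": {"commands": [[0, 0, 0, 0.5, 0, 0, 0], [0, 0, 0, 0.55, 0, 0, 0], [0, 0, 0, 0.55, 0, 0, 0], [0, 0, 0, 0.55, 0, 0, 0], [0, 0, 0, -2, 0, 0, 0], [0, -2, -2, -3, 0, 0, 0], [0, -6.2, -6.1, -2, 0, 0, 0], [0, -6.2, -6.1, -1, 0, 0, 0]]}}

```text
clock: 3.2
tool_pos: [0.5249, 0.2964, 0.0565]
orientation: [-179.9, -0.0, -14.3]
force: [0.2, -1.0, -0.7]
opening: 0.0006
```

```bash
python3 d.py .5255 .2935 .0415
```

```text
t 3.2 pos [0.5249 0.2964 0.0565] rpy [-1.7994e+02 -3.0000e-02 -1.4290e+01] F [ 0.21 -1.05 -0.68] M [-0.07 -0.05  0.02] op 0.0006
cm [0.13 0.27 1.5 ]
```

Emit:
{"method": "move_arm", "body": {"commands": [[0, 0.1, 0.2, 0, 0, 0, 0], [0, 0.1, 0.2, 0.6, 0, 0, 0], [0, 0.1, 0.2, 1, 0, 0, 0], [0, 0.1, 0.2, 1.4, 0, 0, 0], [0, 0.1, 0.2, 1.5, 0, 0, 0], [0, 0.1, 0.2, 1.5, 0, 0, 0], [0, 0.1, 0.2, 1.5, 0, 0, 0], [0, 0.1, 0.2, 1.5, 0, 0, 0]]}}

```text
clock: 4.2
tool_pos: [0.5271, 0.2907, 0.0423]
orientation: [180.0, -0.0, -14.5]
force: [-0.3, -4.0, 7.9]
opening: 0.0004
```

```bash
python3 d.py .5255 .2935 .0415
python3 - <<'E'
from h import *
s=snap('side','side2'); f=s['frame'][:,:,::-1]
b=(220,200,330,330)
cv2.imwrite(f'pics/side2c.png',cv2.resize(f[b[1]:b[3],b[0]:b[2]],None,fx=4,fy=4,interpolation=2))
E
```

```text
t 4.2 pos [0.5271 0.2907 0.0423] rpy [ 1.7997e+02 -4.0000e-02 -1.4500e+01] F [-0.3  -3.97  7.88] M [-1.67  0.03  0.01] op 0.0004
cm [-0.23 -0.23  0.08]
```

View pics/side2c.png

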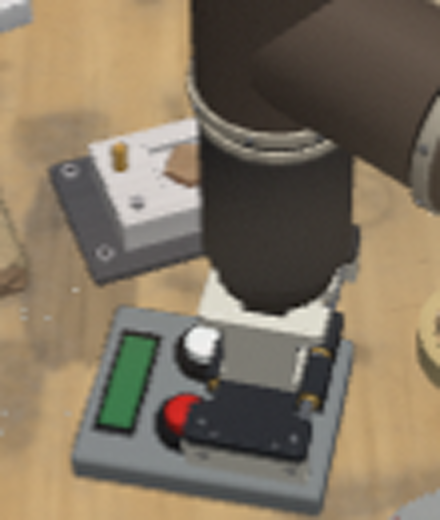

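Emit:
{"method": "move_arm", "body": {"commands": [[0, 0, 0, -2, 0, 0, 0], [0, 0, 1, -3, 0, 0, 0], [0, 0, 6.1, -2.5, 0, 0, 0], [0, 0, 6.1, -1.2, 0, 0, 0], [0, 0, 6.1, -0.5, 0, 0, 0], [0, 0, 6.1, 0, 0, 0, 0], [0, 0, 6.1, 0, 0, 0, 0], [0, 0, 6.1, 0, 0, 0, 0]]}}

```text
clock: 5.25
tool_pos: [0.5113, 0.2321, 0.0422]
orientation: [179.9, 0.0, -14.4]
force: [-3.9, -6.3, 12.6]
opening: 0.0004
```

```bash
python3 d.py .5115 .2325 .0415
python3 - <<'E'
from h import *
s=snap('side','side3'); f=s['frame'][:,:,::-1]
b=(220,200,330,330)
cv2.imwrite(f'pics/side3c.png',cv2.resize(f[b[1]:b[3],b[0]:b[2]],None,fx=4,fy=4,interpolation=2))
E
```

```text
t 5.25 pos [0.5113 0.2321 0.0422] rpy [ 1.7991e+02  1.0000e-02 -1.4430e+01] F [-3.88 -6.27 12.62] M [-2.03  1.3  -0.06] op 0.0004
cm [ 0.01 -0.05  0.07]
```

View pics/side3c.png

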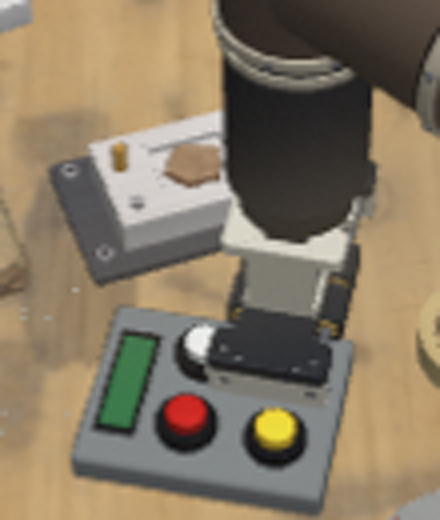

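Emit:
{"method": "move_arm", "body": {"commands": [[0, 0, 0, -5, 0, 0, 0], [6, 0, 0, -10, 0, 0, 0], [6, 1, 3, -14, 0, 0, 0], [6, 2.5, 8, -16, 0, 0, -0.08], [6, 4.5, 13, -16, 0, 0, -0.15], [6, 6.5, 18.5, -16, 0, 0, -0.22], [6, 8.5, 24, -16, 0, 0, -0.3], [6, 10.5, 30, -16, 0, 0, -0.344]]}}

```text
clock: 6.3
tool_pos: [0.5388, -0.0846, 0.2017]
orientation: [-180.0, -0.1, 5.4]
force: [1.4, 0.9, 0.4]
opening: 0.0594
```

```bash
python3 d.py .557 -.318 .2 5.2
```

```text
t 6.3 pos [ 0.5388 -0.0846  0.2017] rpy [-1.7999e+02 -6.0000e-02  5.4200e+00] F [1.4  0.87 0.39] M [ 0.   -0.23 -0.  ] op 0.0594
cm [-0.39 23.41  0.16]
rotvec [-0.0001 -0.001   0.0038]
```

Emit:
{"method": "move_arm", "body": {"commands": [[6, 0, 5, 0, 0, 0, 0], [6, -0.2, 10, 0, 0, 0, 0], [6, -0.3, 15, 0, 0, 0, 0], [6, -0.4, 20, 0, 0, 0, 0], [6, -0.4, 23.4, 0, 0, 0, 0], [6, -0.4, 23.4, 4, 0, 0, 0], [6, -0.4, 23.4, 8, 0, 0, 0], [6, -0.4, 23.4, 8, 0, 0, 0]]}}

```text
clock: 7.3
tool_pos: [0.5537, -0.3161, 0.1181]
orientation: [-179.9, 0.3, 5.2]
force: [-0.2, 0.6, 0.4]
opening: 0.06
```

```bash
python3 d.py .557 -.318 .033 5.2
python3 - <<'E'
from h import *
for n,b in(('side',(200,100,340,200)),('top',(290,130,430,240))):
    s=snap(n,n+'4'); f=s['frame'][:,:,::-1]
    cv2.imwrite(f'pics/{n}4c.png',cv2.resize(f[b[1]:b[3],b[0]:b[2]],None,fx=5,fy=5,interpolation=2))
E
```

```text
t 7.3 pos [ 0.5537 -0.3161  0.1181] rpy [-179.85    0.34    5.22] F [-0.21  0.55  0.45] M [-0.06 -0.   -0.06] op 0.06
cm [0.36 0.24 8.51]
rotvec [-0.0026  0.006   0.0004]
```

View pics/side4c.png

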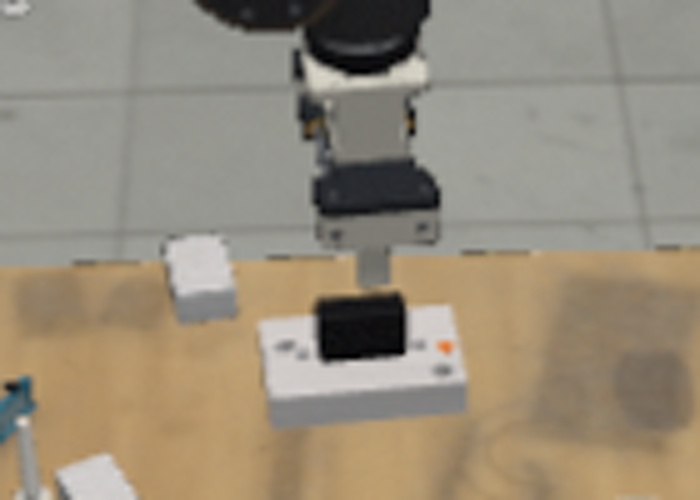

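View pics/top4c.png

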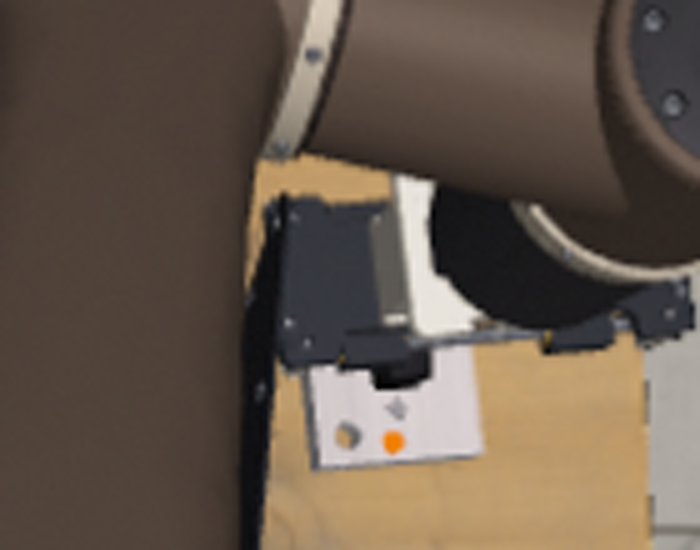

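Run:
```python
from h import *
s=load('side4')
P=np.array([[.5537,-.3161,.1181],[.557,-.318,.049],[.557,-.318,.07]],float)
p=cv2.projectPoints(P,cv2.Rodrigues(np.array(s['R']))[0],np.array(s['t']),np.array(s['camera_matrix']),np.array(s['dist_coeffs']))[0].reshape(-1,2)
print(p,(p-[200,100])*5)
```

```text
[[272.37985506 149.34223065]
 [271.77943512 164.81734323]
 [271.66942093 160.10477236]] [[361.89927531 246.71115323]
 [358.89717558 324.08671613]
 [358.34710465 300.52386181]]
```

Emit:
{"method": "move_arm", "body": {"commands": [[6, 0.3, 0.2, 2, 0, 0.006, 0], [6, 0.3, 0.2, 4, 0, 0.006, 0], [6, 0.3, 0.2, 6, 0, 0.006, 0], [6, 0.3, 0.2, 7.5, 0, 0.006, 0], [6, 0.3, 0.2, 8.4, 0, 0.006, 0], [6, 0.3, 0.2, 8.4, 0, 0.006, 0], [6, 0.3, 0.2, 8.4, 0, 0.006, 0], [6, 0.3, 0.2, 8.4, 0, 0.006, 0]]}}

```text
clock: 8.4
tool_pos: [0.5589, -0.3188, 0.0383]
orientation: [180.0, -0.4, 5.2]
force: [0.3, 0.7, 0.4]
opening: 0.0602
```

```bash
python3 d.py .557 -.318 .033 5.2
python3 - <<'E'
from h import *
for n,b in(('side',(200,100,340,200)),('top',(290,130,430,240))):
    s=snap(n,n+'5'); f=s['frame'][:,:,::-1]
    cv2.imwrite(f'pics/{n}5c.png',cv2.resize(f[b[1]:b[3],b[0]:b[2]],None,fx=5,fy=5,interpolation=2))
E
```

```text
t 8.4 pos [ 0.5589 -0.3188  0.0383] rpy [179.98  -0.4    5.23] F [0.3  0.71 0.44] M [-0.01  0.04  0.02] op 0.0602
cm [-0.19 -0.1   0.53]
rotvec [ 0.0004 -0.007   0.0005]
```

View pics/side5c.png

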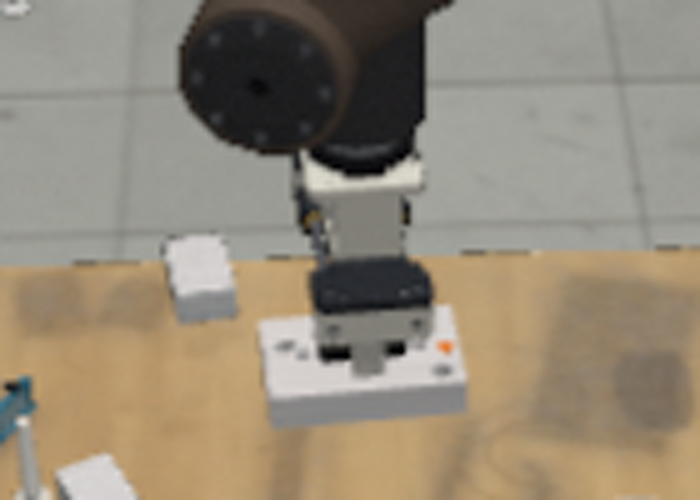

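Emit:
{"method": "move_arm", "body": {"commands": [[6, -0.1, 0, 0.5, 0, -0.006, 0], [6, -0.1, 0, 0.5, 0, -0.006, 0], [2, -0.1, 0, 0.5, 0, -0.006, 0], [1.5, -0.1, 0, 0.5, 0, -0.006, 0], [1.5, -0.1, 0, 0.5, 0, -0.006, 0], [1.5, -0.1, 0, 0.5, 0, -0.006, 0], [1.5, -0.1, 0, 0.5, 0, -0.006, 0], [1.5, -0.1, 0, 0.5, 0, -0.006, 0]]}}

```text
clock: 9.5
tool_pos: [0.5576, -0.3187, 0.0326]
orientation: [180.0, -0.0, 5.2]
force: [-0.2, 1.2, 0.2]
opening: 0.0258
```

```bash
python3 d.py .557 -.318 .16 5.2
python3 - <<'E'
from h import *
for n,b in(('side',(200,100,340,200)),('top',(290,130,430,240))):
    s=snap(n,n+'6'); f=s['frame'][:,:,::-1]
    cv2.imwrite(f'pics/{n}6c.png',cv2.resize(f[b[1]:b[3],b[0]:b[2]],None,fx=5,fy=5,interpolation=2))
E
```

```text
t 9.5 pos [ 0.5576 -0.3187  0.0326] rpy [180.    -0.     5.23] F [-0.21  1.24  0.25] M [0.17 0.09 0.01] op 0.0258
cm [ -0.05  -0.08 -12.74]
rotvec [ 0.     -0.      0.0005]
```

View pics/side6c.png

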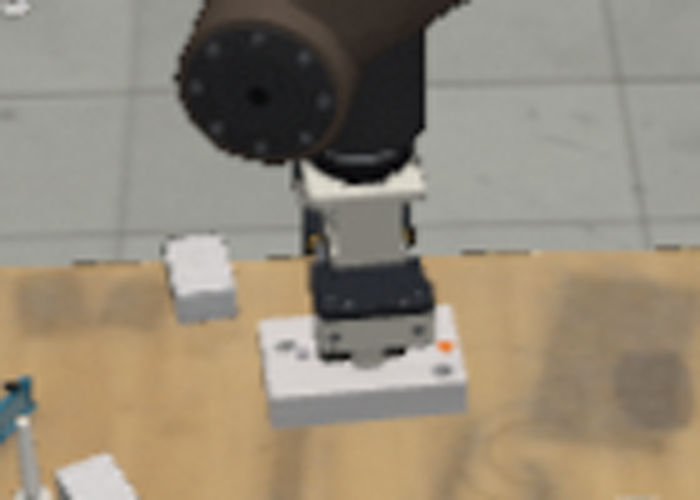

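Emit:
{"method": "move_arm", "body": {"commands": [[1.5, 0, 0, -2, 0, 0, 0], [1.5, 0, 0, -5, 0, 0, 0], [1.5, 0, 0, -8, 0, 0, 0], [1.5, 0, 0, -11, 0, 0, 0], [1.5, 0, 0, -13.5, 0, 0, 0], [1.5, 0, 0, -14, 0, 0, 0], [1.5, 0, 0, -14, 0, 0, 0], [1.5, 0, 0, -14, 0, 0, 0]]}}

```text
clock: 10.6
tool_pos: [0.5567, -0.3184, 0.1708]
orientation: [-179.9, 0.1, 5.2]
force: [-0.5, 0.0, -3.1]
opening: 0.026
```

```bash
python3 d.py .5771 .0383 .17 18.1
python3 - <<'E'
from h import *
for n,b in(('side',(200,80,340,200)),('top',(290,130,430,240))):
    s=snap(n,n+'7'); f=s['frame'][:,:,::-1]
    cv2.imwrite(f'pics/{n}7c.png',cv2.resize(f[b[1]:b[3],b[0]:b[2]],None,fx=5,fy=5,interpolation=2))
E
```

```text
t 10.6 pos [ 0.5567 -0.3184  0.1708] rpy [-1.7993e+02  1.3000e-01  5.2100e+00] F [-0.55  0.05 -3.07] M [-0.05 -0.02  0.01] op 0.026
cm [  5.27 -35.33   0.11]
rotvec [-0.0015  0.0022 -0.225 ]
```

View pics/side7c.png

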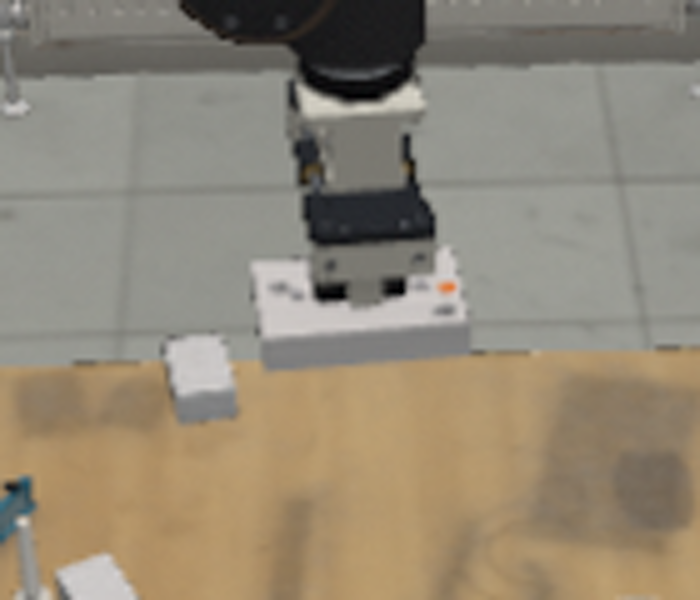

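Emit:
{"method": "move_arm", "body": {"commands": [[1.5, 0.5, -3, 0, 0, 0, 0], [1.5, 1.2, -8, 0, 0, 0, -0.03], [1.5, 2, -13, 0, 0, 0, -0.07], [1.5, 2.8, -18.5, 0, 0, 0, -0.11], [1.5, 3.6, -24, 0, 0, 0, -0.15], [1.5, 4.4, -29.5, 0, 0, 0, -0.19], [1.5, 5, -34, 0, 0, 0, -0.225], [1.5, 5.2, -35.4, 0, 0, 0, -0.225]]}}

```text
clock: 11.7
tool_pos: [0.577, 0.041, 0.1721]
orientation: [-180.0, 0.0, 18.3]
force: [1.0, 0.4, -3.7]
opening: 0.0259
```

Emit:
{"method": "move_arm", "body": {"commands": [[1.5, 0, 0, 0, 0, 0, 0], [1.5, 0, 0, 1, 0, 0, 0], [1.5, 0, 0, 2.5, 0, 0, 0], [1.5, 0, 0, 3.5, 0, 0, 0], [1.5, 0, 0, 4, 0, 0, 0], [1.5, 0, 0, 4, 0, 0, 0], [1.5, 0, 0, 4, 0, 0, 0], [1.5, 0, 0, 4, 0, 0, 0]]}}

```text
clock: 12.7
tool_pos: [0.5773, 0.0387, 0.133]
orientation: [180.0, -0.0, 18.1]
force: [0.3, -0.4, -4.4]
opening: 0.0259
```

```bash
python3 d.py .5771 .0383 .105 18.1
python3 - <<'E'
from h import *
for n,b in(('side',(200,180,340,300)),('top',(180,130,320,240))):
    s=snap(n,n+'8'); f=s['frame'][:,:,::-1]
    cv2.imwrite(f'pics/{n}8c.png',cv2.resize(f[b[1]:b[3],b[0]:b[2]],None,fx=5,fy=5,interpolation=2))
E
```

```text
t 12.7 pos [0.5773 0.0387 0.133 ] rpy [ 1.800e+02 -5.000e-02  1.813e+01] F [ 0.35 -0.35 -4.45] M [-0.06  0.    0.04] op 0.0259
cm [-0.04  0.03  2.8 ]
rotvec [ 0.     -0.0008  0.0004]
```

View pics/side8c.png

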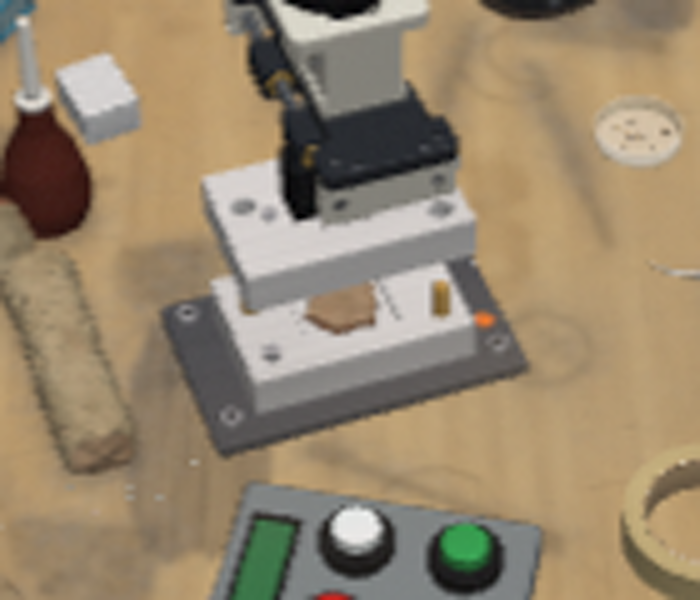

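View pics/top8c.png

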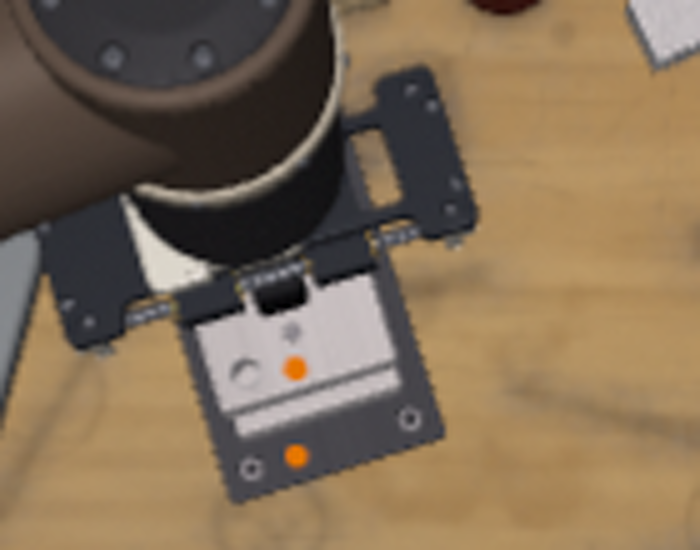

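```bash
cat > e.py <<'E'
from h import *
from scipy.ndimage import map_coordinates
def edge(s,p,q,w=2.0,sgn=0,n=40):
    """sub-pixel line near p-q; sgn +1: brightness rises along normal (-dy,dx)"""
    g=s['frame'].astype(float).min(2); p=np.array(p,float);q=np.array(q,float)
    d=(q-p)/np.linalg.norm(q-p); nn=np.array([-d[1],d[0]]); u=np.linspace(.05,.95,n); o=np.arange(-w-1,w+1.01,.1); pts=[]
    for a in u:
        c=p+(q-p)*a; X=c[None]+o[:,None]*nn
        pr=map_coordinates(g,[X[:,1],X[:,0]],order=3); gr=np.gradient(pr,.1); k=gr*sgn if sgn else abs(gr)
        k=k.copy(); k[abs(o)>w]=0; i=np.argmax(k); wt=np.clip(k[max(0,i-6):i+7],0,None); 
        if wt.sum()<=0: continue
        pts.append(c+nn*(wt*o[max(0,i-6):i+7]).sum()/wt.sum())
    pts=np.array(pts); L=cv2.fitLine(pts.astype(np.float32),cv2.DIST_HUBER,0,.01,.01).ravel()
    r=(pts-L[2:])@np.array([-L[1],L[0]]); return L,np.median(abs(r)),pts
E
python3 - <<'E'
from e import *
T,S=load('top8'),load('side8')
to=lambda b,c:(np.array(c)/5+np.array(b))-.4
tb=(180,130);sb=(200,180)
zt=.133-.0326+.028
pose=np.array([.5773,.0387]);yaw=np.radians(18.13);R=np.array([[np.cos(yaw),-np.sin(yaw)],[np.sin(yaw),np.cos(yaw)]])
def rep(s,name,p,q,sgn,z):
    L,r,pts=edge(s,p,q,sgn=sgn); X=plane(s,pts,z)[:,:2]; l=(X-pose)@R
    A=np.polyfit(l[:,0],l[:,1],1) if np.ptp(l[:,0])>np.ptp(l[:,1]) else np.polyfit(l[:,1],l[:,0],1)
    print(name,'res',round(r,2),'median local',(np.median(l,0)*1000).round(1),'slope deg',round(np.degrees(np.arctan(A[0])),2))
rep(T,'T left(+45)',to(tb,(198,328)),to(tb,(219,405)),0,zt)
rep(T,'T right(-45)',to(tb,(376,285)),to(tb,(398,362)),0,zt)
rep(T,'T bottom(-70)',to(tb,(226,412)),to(tb,(392,366)),0,zt)
rep(S,'S fronttop(+45)',to(sb,(252,280)),to(sb,(470,226)),0,zt)
rep(S,'S frontbot(+45)',to(sb,(255,306)),to(sb,(470,252)),0,zt-.028)
rep(S,'S left(+70)',to(sb,(207,190)),to(sb,(240,270)),0,zt)
pose=np.array([.5762,.0377])
T0=load('top0');S0=load('side0')
# base edges now, visible
rep(T,'base T bottom',to(tb,(240,434)),to(tb,(398,388)),0,.04)
rep(S,'base S fronttop',to(sb,(265,380)),to(sb,(465,325)),0,.04)
E
```

```text
T left(+45) res 0.06 median local [-46.5  45.1] slope deg -0.06
T right(-45) res 0.06 median local [-52.6 -45.1] slope deg -0.04
T bottom(-70) res 0.83 median local [-74.4   0.4] slope deg 0.37
S fronttop(+45) res 0.06 median local [ 2.1 46.5] slope deg -0.12
S frontbot(+45) res 0.1 median local [ 0.5 46.5] slope deg -0.29
S left(+70) res 0.08 median local [71.   3.5] slope deg 0.39
base T bottom res 0.05 median local [-69.7   0.3] slope deg -0.11
base S fronttop res 0.07 median local [ 2.  46.8] slope deg 0.03
```

Run:
```python
from e import *
T=load('top8');S=load('side8')
g=T['frame'].min(2).astype(int)
pose=np.array([.5773,.0387]);yaw=np.radians(18.13);R=np.array([[np.cos(yaw),-np.sin(yaw)],[np.sin(yaw),np.cos(yaw)]])
from scipy.ndimage import map_coordinates
# mean profile across -x edge: local x -66..-78 at zt
zt=.1284
pr=[]
xs=np.arange(-82,-62,1.)
for x in xs:
    l=np.c_[np.full(30,x),np.linspace(-38,-10,30)]/1000
    P=np.c_[pose+l@R.T,np.full(30,zt)]
    p=cv2.projectPoints(P,cv2.Rodrigues(np.array(T['R']))[0],np.array(T['t']),np.array(T['camera_matrix']),np.array(T['dist_coeffs']))[0].reshape(-1,2)
    pr.append(map_coordinates(g.astype(float),[p[:,1],p[:,0]],order=1).mean())
print(list(zip(xs,np.round(pr))))
```

```text
[(np.float64(-82.0), np.float64(181.0)), (np.float64(-81.0), np.float64(187.0)), (np.float64(-80.0), np.float64(188.0)), (np.float64(-79.0), np.float64(187.0)), (np.float64(-78.0), np.float64(185.0)), (np.float64(-77.0), np.float64(180.0)), (np.float64(-76.0), np.float64(169.0)), (np.float64(-75.0), np.float64(150.0)), (np.float64(-74.0), np.float64(129.0)), (np.float64(-73.0), np.float64(117.0)), (np.float64(-72.0), np.float64(120.0)), (np.float64(-71.0), np.float64(137.0)), (np.float64(-70.0), np.float64(158.0)), (np.float64(-69.0), np.float64(176.0)), (np.float64(-68.0), np.float64(185.0)), (np.float64(-67.0), np.float64(189.0)), (np.float64(-66.0), np.float64(189.0)), (np.float64(-65.0), np.float64(189.0)), (np.float64(-64.0), np.float64(189.0)), (np.float64(-63.0), np.float64(189.0))]
```

Emit:
{"method": "move_arm", "body": {"commands": [[1.5, -0.1, 0.05, 1, 0, 0, 0], [1.5, -0.1, 0.05, 2, 0, 0, 0], [1.5, -0.1, 0.05, 3, 0, 0, 0], [1.5, -0.1, 0.05, 3.3, 0, 0, 0], [1.5, -0.1, 0.05, 3.6, 0, 0, 0], [1.5, -0.1, 0.05, 3.9, 0, 0, 0], [1.5, -0.1, 0.05, 4.2, 0, 0, 0], [1.5, -0.1, 0.05, 4.2, 0, 0, 0]]}}

```text
clock: 13.8
tool_pos: [0.5761, 0.0377, 0.0904]
orientation: [-180.0, 0.0, 18.1]
force: [0.5, 0.0, -3.0]
opening: 0.0261
```

```bash
python3 d.py .5764 .0379 .073 18.1
python3 - <<'E'
from h import *
for n,b in(('side',(200,180,340,300)),('top',(180,130,320,240))):
    s=snap(n,n+'9'); f=s['frame'][:,:,::-1]
    cv2.imwrite(f'pics/{n}9c.png',cv2.resize(f[b[1]:b[3],b[0]:b[2]],None,fx=5,fy=5,interpolation=2))
E
```

```text
t 13.8 pos [0.5761 0.0377 0.0904] rpy [-1.800e+02  2.000e-02  1.811e+01] F [ 0.54  0.03 -2.98] M [-0.03 -0.01  0.  ] op 0.0261
cm [ 0.03 -0.01  1.74]
rotvec [-0.      0.0003  0.0003]
```

View pics/side9c.png

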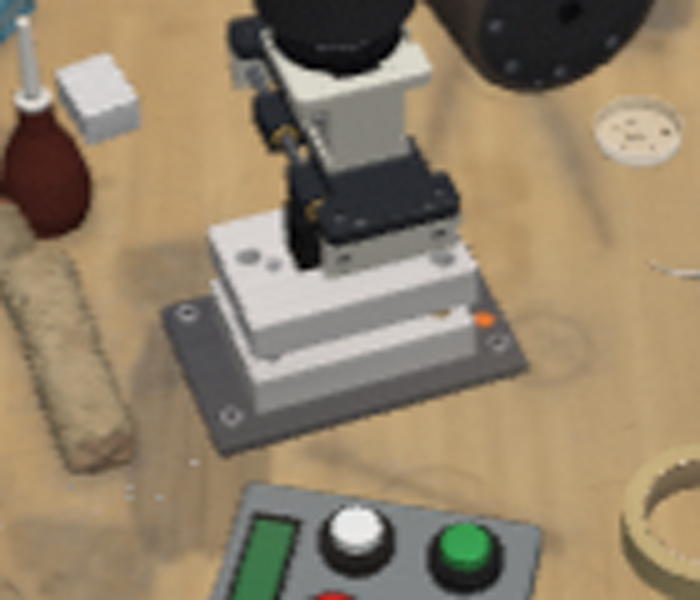

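Emit:
{"method": "move_arm", "body": {"commands": [[1.5, 0, 0, 0.4, 0, 0, 0], [1.5, 0, 0, 0.8, 0, 0, 0], [1.5, 0, 0, 1.1, 0, 0, 0], [1.5, 0, 0, 1.3, 0, 0, 0], [1.5, 0, 0, 1.5, 0, 0, 0], [1.5, 0, 0, 1.65, 0, 0, 0], [1.5, 0, 0, 1.75, 0, 0, 0], [1.5, 0, 0, 1.75, 0, 0, 0]]}}

```text
clock: 14.9
tool_pos: [0.5762, 0.0377, 0.0741]
orientation: [180.0, -0.0, 18.1]
force: [-5.9, 0.9, 9.3]
opening: 0.0257
```

```bash
python3 d.py .5764 .0379 .0726 18.1
python3 - <<'E'
from h import *
for n,b in(('side',(200,180,340,300)),('top',(180,130,320,240))):
    s=snap(n,n+'10'); f=s['frame'][:,:,::-1]
    cv2.imwrite(f'pics/{n}10c.png',cv2.resize(f[b[1]:b[3],b[0]:b[2]],None,fx=5,fy=5,interpolation=2))
E
```

```text
t 14.9 pos [0.5762 0.0377 0.0741] rpy [ 1.7999e+02 -1.0000e-02  1.8130e+01] F [-5.89  0.95  9.25] M [ 0.25  2.1  -0.05] op 0.0257
cm [ 0.02 -0.01  0.15]
rotvec [ 0.0002 -0.0002  0.0006]
```

View pics/side10c.png

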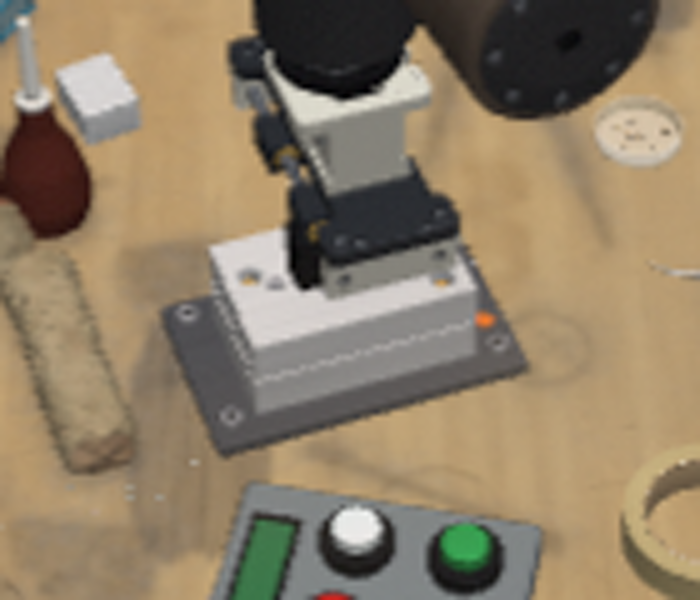

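Emit:
{"method": "move_arm", "body": {"commands": [[1.5, -0.03, 0, 0.1, 0, 0, 0], [1.5, -0.03, 0, 0.2, 0, 0, 0], [1.5, -0.03, 0, 0.3, 0, 0, 0], [1.5, -0.03, 0, 0.35, 0, 0, 0], [1.5, -0.03, 0, 0.35, 0, 0, 0], [1.5, -0.03, 0, 0.35, 0, 0, 0], [1.5, -0.03, 0, 0.35, 0, 0, 0], [1.5, -0.03, 0, 0.35, 0, 0, 0]]}}

```text
clock: 16.0
tool_pos: [0.5762, 0.0377, 0.0725]
orientation: [180.0, -0.1, 18.2]
force: [-12.1, 2.1, 24.6]
opening: 0.0258
```

```bash
python3 d.py .5764 .0379 .0726 18.1
python3 - <<'E'
from h import *
for n,b in(('side',(200,180,340,300)),('top',(180,130,320,240))):
    s=snap(n,n+'11'); f=s['frame'][:,:,::-1]
    cv2.imwrite(f'pics/{n}11c.png',cv2.resize(f[b[1]:b[3],b[0]:b[2]],None,fx=5,fy=5,interpolation=2))
E
```

```text
t 16.0 pos [0.5762 0.0377 0.0725] rpy [ 1.7997e+02 -9.0000e-02  1.8170e+01] F [-12.1    2.13  24.63] M [ 0.61  4.36 -0.11] op 0.0258
cm [ 0.02 -0.01 -0.01]
rotvec [ 0.0005 -0.0016  0.0012]
```

View pics/side11c.png

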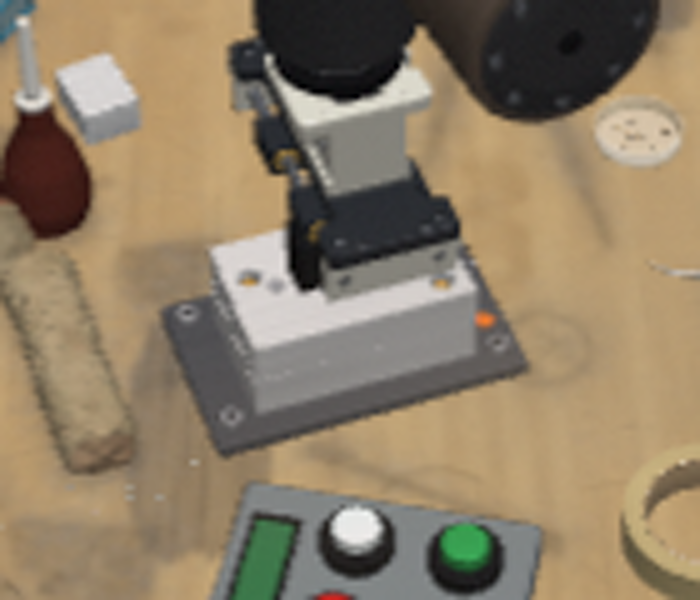

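View pics/top11c.png

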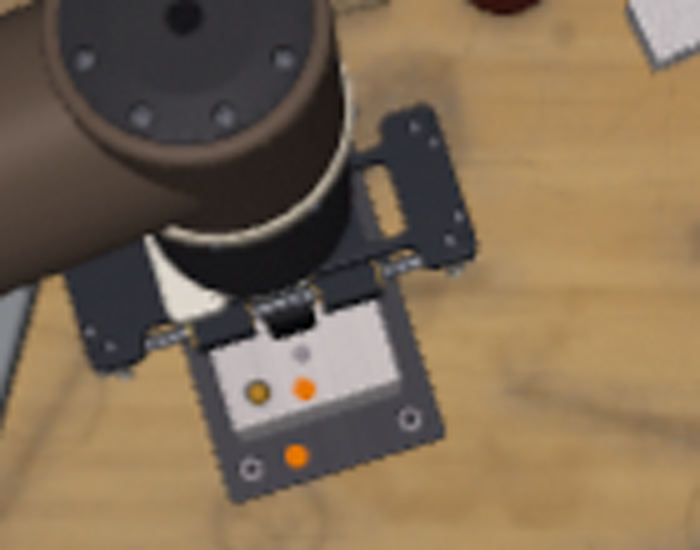

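Emit:
{"method": "move_arm", "body": {"commands": [[1.5, 0, 0, 0, 0, 0, 0], [1.5, 0, 0, 0, 0, 0, 0], [1.5, 0, 0, 0, 0, 0, 0], [1.5, 0, 0, 0, 0, 0, 0], [1.5, 0, 0, 0, 0, 0, 0], [1.5, 0, 0, 0, 0, 0, 0], [1.5, 0, 0, 0, 0, 0, 0], [1.5, 0, 0, 0, 0, 0, 0]]}}

```text
clock: 17.1
tool_pos: [0.5762, 0.0377, 0.0725]
orientation: [180.0, -0.1, 18.2]
force: [-11.5, 1.0, 24.9]
opening: 0.0259
```

Run:
```python
from h import *
snap('side','side12'); 
from plant import job
print(job.close_job())
```

```text
the job is handed in; nothing more can be done
None
```

View pics/side12.png

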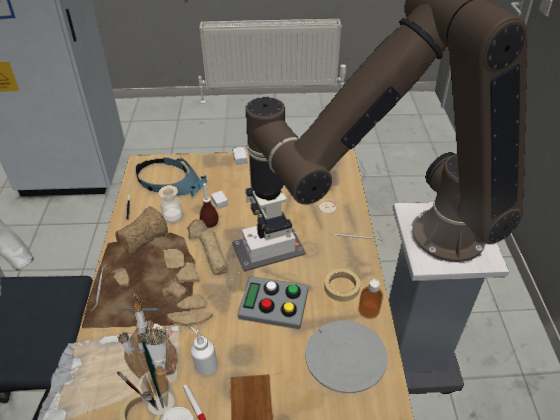

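I pressed white, then yellow, then green. I then lifted the upper half by its rib, set it on both dowels with the orange dots at the same end, pressed it flush, and handed in at about 17 s while still gripping and pressing. The hand-in gave no verdict.

**Last checks:**
- **Mould closed:** the tool stood at z 0.0725, which matches faces closed. The downward push was a steady 25 N, and about 11.5 N is needed.
- **Alignment:** tilt was about 0.1° and yaw 18.2°, against 18.1° measured for the base. Both dowels showed in their holes and no gap line was left.
- **Grip and surroundings:** the fingers stood at 25.9 mm on the 26 mm rib. All four keys were up and the bystanders looked unmoved.

**Less certain or in disagreement:**
- **White press:** I did not read the force or depth at the bottom of this press. It had touched at 3.4 N, then went to the same commanded depth that took yellow and green fully down.
- **Side force:** about 11 N along x remained at the end. I take it to be a hole bearing on a dowel or the arm flexing.
- **Heights and camera views:** heights measured from the two views came out about 2.5 mm below the stated ones. The views also differed by about 2.5 mm in y, so I placed by the base-to-plate offset, on which they agreed within 1 mm.

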